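# Press the shelf's screw caps home and feel along the row

### The job

The four dark-blue screw caps in the row along the front edge of the pale-blue shelf still stand proud. With the fingertips, go along the row from the sugar-bowl end to the other, pressing each cap fully home in turn with no more than firm fingertip pressure, then stroke the fingertips lightly back over the tops of the caps to the starting end, touching each, to feel that all are home. Finish with the hand clear; do not pull any cap out or move anything else on the shelf.

Things in the scene. Friction and masses are not known exactly. Their poses are not given: they have to be found in the camera images.
- shelf: pale-blue melamine shelf bridging the sink, fixed. Board 260 mm deep (own x; front edge, at -130 mm, faces the robot), 800 long (own y), 18 thick, level top 200 mm above the worktop. Origin under its middle, on the worktop (z = 0). The row of four caps runs along own y, 32 mm in from the front edge; 4 like caps at the short ends are home already. Over 35 N on shelf or caps spoils the job, over 20 N is no light stroke.
- sugar_bowl: brown ceramic sugar bowl with a hinged lid, 100 mm across the body (137 over its two lugs), 90 mm high, 0.5 kg, loose on the shelf behind one end of the row, at whichever end of the shelf it was left (the cutlery caddy is at the other). Origin: centre of its foot. It tells which end of the row comes first. Not to be touched.
- caddy: clear plastic cutlery caddy, 95 x 150 mm and 115 mm high, with cutlery standing in it up to about 200 mm; loose on the shelf at the end away from the sugar bowl. Origin: centre of its foot. Not to be touched.
- spoon1: stainless teaspoon, 140 mm long, 9 mm high, loose, lying face down on the shelf roughly parallel to the row, its middle 45 to 60 mm behind it. Own x runs along it, bowl towards +x; origin under its middle. Not to be touched.
- spoon2: second stainless teaspoon, the same, lying farther back. Not to be touched.
- scraper: lime silicone scraper, 215 mm long, blade 50 mm wide, 11 mm thick, loose, lying at the back of the shelf. Own x runs along it. Not to be touched.
- salt_jar: glass salt jar with red cap, 52 mm across, 85 mm high, loose at the back of the shelf. Not to be touched.
- cap1: row cap 1: dark-blue domed plastic disc, 18 mm across, 2.6 thick. Origin: centre of its underside; the spot to press is 2.6 mm above. Starts 3.5 to 6 mm proud of the board; slides straight down against a steady 7 N or so, stays where left, home when the underside lies on the board (200 mm above the worktop; solid stop). Caps 1 to 4 are 64 mm apart in line, cap 1 at the shelf's +y end (robot's left).
- cap2: row cap 2: dark-blue domed plastic disc, 18 mm across, 2.6 thick. Origin: centre of its underside; the spot to press is 2.6 mm above. Starts 3.5 to 6 mm proud of the board; slides straight down against a steady 7 N or so, stays where left, home when the underside lies on the board (200 mm above the worktop; solid stop). Caps 1 to 4 are 64 mm apart in line, cap 1 at the shelf's +y end (robot's left).
- cap3: row cap 3: dark-blue domed plastic disc, 18 mm across, 2.6 thick. Origin: centre of its underside; the spot to press is 2.6 mm above. Starts 3.5 to 6 mm proud of the board; slides straight down against a steady 7 N or so, stays where left, home when the underside lies on the board (200 mm above the worktop; solid stop). Caps 1 to 4 are 64 mm apart in line, cap 1 at the shelf's +y end (robot's left).
- cap4: row cap 4: dark-blue domed plastic disc, 18 mm across, 2.6 thick. Origin: centre of its underside; the spot to press is 2.6 mm above. Starts 3.5 to 6 mm proud of the board; slides straight down against a steady 7 N or so, stays where left, home when the underside lies on the board (200 mm above the worktop; solid stop). Caps 1 to 4 are 64 mm apart in line, cap 1 at the shelf's +y end (robot's left).

How it is judged (in metres and radians):
On the way, in this order (a step that is already met when the one before it is completed fails the run):
1. the first cap from the sugar-bowl end is pressed home (((y of sugar_bowl in the frame of shelf above 0 m and z of cap1 in the frame of shelf below 0.201 m) or (y of sugar_bowl in the frame of shelf below 0 m and z of cap4 in the frame of shelf below 0.201 m))), for 0.1 s.
2. the second cap from the sugar-bowl end is pressed home (((y of sugar_bowl in the frame of shelf above 0 m and z of cap2 in the frame of shelf below 0.201 m) or (y of sugar_bowl in the frame of shelf below 0 m and z of cap3 in the frame of shelf below 0.201 m))), for 0.1 s.
3. the third cap from the sugar-bowl end is pressed home (((y of sugar_bowl in the frame of shelf above 0 m and z of cap3 in the frame of shelf below 0.201 m) or (y of sugar_bowl in the frame of shelf below 0 m and z of cap2 in the frame of shelf below 0.201 m))), for 0.1 s.
4. the last cap from the sugar-bowl end is pressed home (((y of sugar_bowl in the frame of shelf above 0 m and z of cap4 in the frame of shelf below 0.201 m) or (y of sugar_bowl in the frame of shelf below 0 m and z of cap1 in the frame of shelf below 0.201 m))), for 0.1 s.
5. on the stroke back the fingertips lightly touch (under 20 N) the third cap from the sugar-bowl end (((y of sugar_bowl in the frame of shelf above 0 m and contact force between the fingers and cap3 between 0.3 and 20 N) or (y of sugar_bowl in the frame of shelf below 0 m and contact force between the fingers and cap2 between 0.3 and 20 N))), for 0.05 s.
6. on the stroke back the fingertips lightly touch (under 20 N) the second cap from the sugar-bowl end (((y of sugar_bowl in the frame of shelf above 0 m and contact force between the fingers and cap2 between 0.3 and 20 N) or (y of sugar_bowl in the frame of shelf below 0 m and contact force between the fingers and cap3 between 0.3 and 20 N))), for 0.05 s.
7. on the stroke back the fingertips lightly touch (under 20 N) the first cap from the sugar-bowl end (((y of sugar_bowl in the frame of shelf above 0 m and contact force between the fingers and cap1 between 0.3 and 20 N) or (y of sugar_bowl in the frame of shelf below 0 m and contact force between the fingers and cap4 between 0.3 and 20 N))), for 0.05 s.
At the end, for the whole second after the job is handed in: All four caps are home (underside within 1 mm of the board) and no bystander lies more than 12 mm from where it started (z of each of cap1, cap2, cap3, cap4 in the frame of shelf below 0.201 m and distance of each of sugar_bowl, caddy, spoon1, spoon2, scraper, salt_jar from where it was at the start of the episode below 0.012 m); the robot touches nothing.
It fails at once if the shelf or a cap is pressed by the fingertips with more than 35 N (contact force between the fingers and shelf above 35 N).
It fails at once if a cap is drawn out of its hole (z of any of cap1, cap2, cap3, cap4 in the frame of shelf above 0.207 m).
It fails at once if a bystander is pushed, lifted or knocked (moved more than 12 mm) (distance of any of sugar_bowl, caddy, spoon1, spoon2, scraper, salt_jar from where it was at the start of the episode above 0.012 m).
It also fails if it takes over 58 s, if anything falls off the work surface, if the arm or the gripper's body presses on something with over 40 N, if the wrist force passes 120 N, or if a joint passes its speed limit or range.

### The arm

A 6-joint arm with a two-finger parallel gripper is mounted at the origin on the work surface. World frame = base frame: x ahead of the robot, y to its left, z up, the work surface at z = 0. Lengths are in m, angles in degrees, forces in N, time in s.
With the tool pointing down it reaches from about 0.4 to 0.825 m from the base axis. Payload 7 kg.
Tool frame: the origin (TCP) lies midway between the tips of the shut fingers; the grasp point (between the pads) lies 19 mm behind it; y points along the fingers, z is the direction in which the jaws open and shut, and the axes are right-handed (so a half turn about y gives the same grasp; the last joint's range is limited). The gripper opens to 88 mm and grips with 3 to 60 N. Pads are 19 mm wide; open, the fingers measure 130 mm over their backs; the gripper's body (78 mm by 193 mm) begins 47 mm behind the grasp point.
Start: joints at [91.507, 20.546, 0.682, 0, -70.136, -16.507], TCP at [0.175, 0.652, 0.227] pointing down, gripper open.
Joint ranges: [-176.03, 176.03], [-82.01, 121.73], [-58.28, 71.71], [-173.87, 95.51], [-174.79, -0.11], [-173.66, 173.66]. Speed limits (degrees/s): [136.94, 136.94, 172.46, 180, 180, 180].

### API

Orientations are given as [roll, pitch, yaw] about the fixed x, y, z axes, in that order (R = Rz(yaw) Ry(pitch) Rx(roll)).
In Python, from plant import ctrl gives the robot as it stands.
- The arm moves only by the tool step_arm, never from a script. Its argument "rows" is a list that holds one entry, the list of rows, each a list of 7 numbers: the gripper command: -1 is shut, 1 is fully open, values between are in proportion, then the shift along the world's x, y, z in cm, then the turn, a rotation vector about the world's x, y, z in degrees. In form: [[[fingers, tx, ty, tz, rx, ry, rz], ...]]. A call has 1 to 12 rows; each row shifts and turns the commanded pose from where the row before left it; what a row does not reach is not made up. A row lasts 1/8 s, in which the tool goes at most 62.5 mm and 10.7 degrees, less where a joint would pass 70% of its speed; a pose out of reach is approached as far as the arm can. A call is refused whole if a number of a shift passes 6.25 or a number of a turn 10.7, either way. A call with a gripper value outside its range is refused whole. The fingers move at their own pace and stop on an object; the grip force is fixed at half the most. Time passes only in rows, so rows that do not move let the fingers close. It gives the time, the measured TCP pose, the force and the opening at its end, in the units of the state.
- ctrl.get_obs(): the state, without advancing time (a new reading comes with each control period).
- ctrl.snapshot(name): name is "scene" or "top"; returns the picture (420x560x3 uint8, blue, green, red); there is no depth.
- ctrl.camera_params(name): a dict with "vertical_fov" (degrees; the focal length in pixels is half the picture's height over the tangent of half this angle, whatever the lens; pixels are square), "cx", "cy" (the principal point, pixels), "k1" (the pictures are not rectified: a ray, as slopes to the right and down, at radius r is drawn at 1 + k1 r^2 times it, then the intrinsics apply), "rvec" (rotation vector, rad) and "tvec" (3), from world to camera coordinates, as OpenCV has them. Camera axes: x right, y down, z forward; pixel columns grow to the right and rows downward; lengths in m; the calibration is good to about 2 mm. A picture is of the moment at which its call begins. camera_params takes no time and is no camera call.
- ctrl.close_job(): hands the job in, once; it reports no verdict.
The state is a dict: "clock": time; "joint_pos": joint angles; "qvel": joint speeds; "tau": joint torques, N m; "tool_pos": TCP position; "orientation": TCP orientation; "force": force on the tool from outside, world axes, zero at the start; "moment": the same for the moment, N m; "opening": finger opening in m.
Only numpy, scipy, OpenCV 4.12 (cv2) and the standard library are available. Lean on these libraries where they do the work, as an engineer would, in place of code of your own. Each camera call takes 0.05 s, during which the arm holds its last target. There are 200 camera calls.

## Working session

There is one attempt and no reset: what is moved stays moved. The work goes in short steps, Python scripts to look and compute and a tool call to move; the robot and the scene stay as the last step left them, time stands still between calls to the robot, and variables do not carry over. Pictures are saved under pics/ and viewed, about 8 in all and at most 12, crops included, and the job is handed in when it is done.

Besides the shell and the picture viewer there is one more tool, called after "Call:" by a JSON object that holds its "method" and its "body", one argument or row to a line. step_arm: Moves the arm, as the interface text tells. Its arguments: {"type":"object","properties":{"rows":{"type":"array"}},"required":["rows"]}

```bash
mkdir -p pics; python3 - <<'E'
from plant import ctrl
import cv2
o=ctrl.get_obs()
for k in("clock","tool_pos","orientation","force","opening"):print(k,o[k])
for n in("top","scene"):
    cv2.imwrite(f"pics/{n}0.png",ctrl.snapshot(n)); print(ctrl.camera_params(n))
E
```

```text
clock 0.0
tool_pos [0.17461112 0.65149292 0.22561084]
orientation [-8.99022953e+01  8.49765090e-03  1.64989635e+02]
force [ 0.28856535 -0.38464112 -0.25706358]
opening 0.0873949544997425
{'vertical_fov': 52.69498708769429, 'cx': 279.3142868252936, 'cy': 215.58968464211398, 'k1': -0.014510018540178403, 'rvec': array([ 2.17269293, -2.14971278,  0.0639386 ]), 'tvec': array([0.01574183, 0.60655716, 1.04077851])}
{'vertical_fov': 47.820929425153686, 'cx': 278.9916694798383, 'cy': 203.19176864996504, 'k1': -0.10571319393922979, 'rvec': array([ 2.46393133,  0.81417494, -0.23340657]), 'tvec': array([-0.49505963, -0.24026871,  1.37362048])}
```

View pics/top0.png

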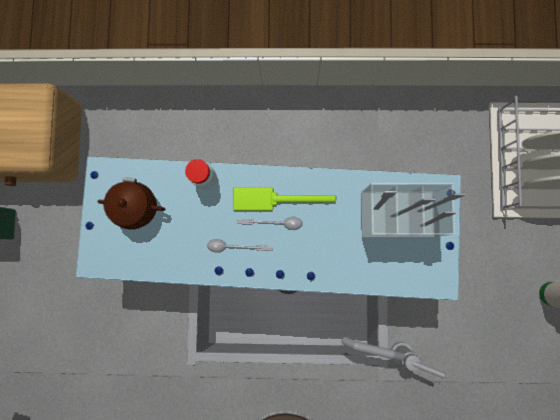

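View pics/scene0.png

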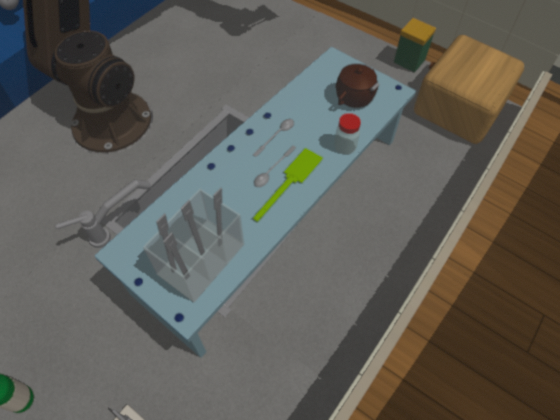

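Top view: the sugar bowl is at (130,205), at the +y (left) end, so the order is cap 1→4. The row caps are near (219,271), (250,272), (280,274) and (311,276), and the tap is at (345–440, 340–375). In the scene view the row runs (267,115) to (211,166). Next I locate these in both views.

```bash
cat > h.py <<'E'
import cv2, numpy as np
from plant import ctrl
def cam(n):
    p=ctrl.camera_params(n); f=210/np.tan(np.radians(p["vertical_fov"]/2))
    K=np.array([[f,0,p["cx"]],[0,f,p["cy"]],[0,0,1]]); D=np.array([p["k1"],0,0,0.])
    return K,D,cv2.Rodrigues(p["rvec"])[0],p["tvec"]
def rays(n,px):
    K,D,R,t=cam(n); u=cv2.undistortPoints(np.array(px,float).reshape(-1,1,2),K,D)[:,0]
    d=np.c_[u,np.ones(len(u))]@R; return -R.T@t,d
def plane(n,px,z):
    c,d=rays(n,px); return c+d*((z-c[2])/d[:,2])[:,None]
def tri(a,b):
    c1,d1=rays("top",a); c2,d2=rays("scene",b); out=[]
    for u,v in zip(d1,d2):
        s=np.linalg.lstsq(np.c_[u,-v],c2-c1,rcond=None)[0]
        p,q=c1+u*s[0],c2+v*s[1]; out.append(np.r_[(p+q)/2,np.linalg.norm(p-q)])
    return np.array(out)
def blobs(img):
    h=cv2.cvtColor(img,cv2.COLOR_BGR2HSV)
    m=cv2.inRange(h,(105,120,40),(130,255,190))
    n,_,s,c=cv2.connectedComponentsWithStats(m)
    return [(*c[i].round(2),s[i,4]) for i in range(1,n) if 15<s[i,4]<200]
E
python3 - <<'E'
from h import *
np.set_printoptions(precision=4,suppress=True)
B={}
for n in("top","scene"):
    b=blobs(cv2.imread(f"pics/{n}0.png")); print(n,[tuple(map(float,x)) for x in b]); B[n]=b
t=sorted([x[:2] for x in B["top"] if 265<x[1]<282 and 210<x[0]<320])
s=sorted([x[:2] for x in B["scene"] if 100<x[1]<175 and 200<x[0]<280],reverse=True)
print(plane("top",t,.206)); print(plane("scene",s,.206))
print(tri(t,s))
# shelf corners, tap points
print("corners",plane("top",[(88,157),(461,176),(458,299),(77,276)],.2))
print("tap",tri([(347,343),(402,352),(440,374)],[(143,184),(95,215),(60,222)]))
print("bowl,caddy",plane("top",[(130,205),(362,237),(362,185)],.28))
E
```

```text
top [(93.83, 174.5, 36.0), (89.0, 225.33, 42.0), (449.71, 245.44, 45.0), (218.21, 270.13, 47.0), (249.0, 272.0, 45.0), (279.51, 273.79, 47.0), (310.49, 275.53, 49.0)]
scene [(210.88, 165.59, 17.0), (138.09, 281.45, 33.0), (178.56, 317.16, 43.0)]
[[ 0.4752  0.1426  0.206 ]
 [ 0.4722  0.0783  0.206 ]
 [ 0.4694  0.0148  0.206 ]
 [ 0.4667 -0.0492  0.206 ]]
[[ 0.467 -0.049  0.206]]
[[0.4281 0.0911 0.079  0.1678]]
corners [[ 0.7149  0.4344  0.2   ]
 [ 0.6782 -0.3651  0.2   ]
 [ 0.4223 -0.3525  0.2   ]
 [ 0.4583  0.4446  0.2   ]]
tap [[ 0.3106 -0.1373  0.1036  0.0002]
 [ 0.2897 -0.2644  0.1076  0.0108]
 [ 0.2542 -0.3347  0.1358  0.0001]]
bowl,caddy [[ 0.6018  0.3058  0.28  ]
 [ 0.5443 -0.1434  0.28  ]
 [ 0.6443 -0.144   0.28  ]]
```

Both views agree on cap 4 to about 1 mm. Shelf yaw is about -2.5° and the tap is low at about 0.14 m. I'm moving above cap 1 with the fingers shut, raised 4 cm.

Call:
{"method": "step_arm", "body": {
  "rows": [
    [[-1,0,0,4,0,0,0.5],[-1,2.5,-4.25,0,0,0,1.1],[-1,2.5,-4.25,0,0,0,1.1],[-1,2.5,-4.25,0,0,0,1.1],[-1,2.5,-4.25,0,0,0,1.1],[-1,2.5,-4.25,0,0,0,1.1],[-1,2.5,-4.25,0,0,0,1.1],[-1,2.5,-4.25,0,0,0,1.1],[-1,2.5,-4.25,0,0,0,1.1],[-1,2.5,-4.25,0,0,0,1.1],[-1,2.5,-4.25,0,0,0,1.1],[-1,2.5,-4.25,0,0,0,1.0]]
  ]
}}

```text
clock: 1.6
tool_pos: [0.4501, 0.1829, 0.2665]
orientation: [-90.0, -0.0, 177.5]
force: [0.9, 0.5, -0.6]
opening: 0.0006
```

Call:
{"method": "step_arm", "body": {
  "rows": [
    [[-1,2.5,-4.15,0,0,0,0],[-1,0,0,0,0,0,0],[-1,0,0,0,0,0,0]]
  ]
}}

```text
clock: 1.98
tool_pos: [0.4745, 0.1428, 0.2663]
orientation: [-90.0, -0.0, 177.4]
force: [-0.1, 0.4, 0.3]
opening: 0.0001
```

Call:
{"method": "step_arm", "body": {
  "rows": [
    [[-1,0,0,-2,0,0,0],[-1,0,0,-2,0,0,0],[-1,0,0,-1,0,0,0],[-1,0,0,0,0,0,0],[-1,0,0,0,0,0,0]]
  ]
}}

```text
clock: 2.6
tool_pos: [0.475, 0.1435, 0.2173]
orientation: [-90.0, 0.1, 177.5]
force: [0.3, 0.5, -0.0]
opening: 0.0004
```

```bash
python3 - <<'E'
from h import *
o=ctrl.get_obs(); print(o["tool_pos"],o["force"])
a=ctrl.snapshot("scene"); b=ctrl.snapshot("top")
f=lambda i,x,y:cv2.resize(i[y:y+100,x:x+133],(800,600),interpolation=cv2.INTER_CUBIC)[:, :]
cv2.imwrite("pics/c1.png",np.hstack([cv2.resize(f(a,200,60),(400,300)),cv2.resize(f(b,160,210),(400,300))]))
E
```

```text
[0.4750148  0.14351552 0.21733576] [ 0.27092228  0.53086781 -0.03497101]
```

View pics/c1.png

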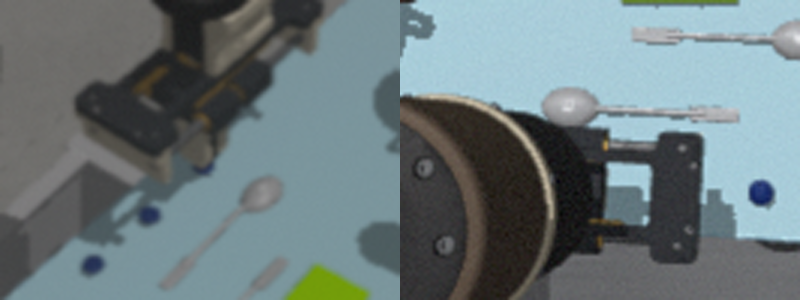

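The shut fingertips sit over cap 1, whose edge shows at (203,165) in the left panel, just under the tips. The spoon is clear. Next I press in small steps.

Call:
{"method": "step_arm", "body": {
  "rows": [
    [[-1,0,0,-0.4,0,0,0],[-1,0,0,-0.2,0,0,0],[-1,0,0,-0.1,0,0,0],[-1,0,0,-0.1,0,0,0],[-1,0,0,-0.1,0,0,0],[-1,0,0,-0.1,0,0,0]]
  ]
}}

```text
clock: 3.45
tool_pos: [0.4749, 0.1429, 0.2073]
orientation: [-90.0, 0.0, 177.5]
force: [-2.5, -0.5, 7.9]
opening: 0.0005
```

Call:
{"method": "step_arm", "body": {
  "rows": [
    [[-1,0,0,-0.1,0,0,0],[-1,0,0,0,0,0,0]]
  ]
}}

```text
clock: 3.7
tool_pos: [0.4748, 0.1429, 0.2063]
orientation: [-90.0, 0.0, 177.5]
force: [-1.9, -1.4, 5.8]
opening: 0.0005
```

Call:
{"method": "step_arm", "body": {
  "rows": [
    [[-1,0,0,-0.1,0,0,0],[-1,0,0,0,0,0,0]]
  ]
}}

```text
clock: 3.95
tool_pos: [0.4748, 0.1429, 0.2053]
orientation: [-90.0, 0.0, 177.5]
force: [-2.4, -1.0, 6.3]
opening: 0.0004
```

Sliding at about 7 N. I'm continuing in finer steps towards the stop.

Call:
{"method": "step_arm", "body": {
  "rows": [
    [[-1,0,0,-0.1,0,0,0],[-1,0,0,-0.05,0,0,0],[-1,0,0,0,0,0,0]]
  ]
}}

```text
clock: 4.32
tool_pos: [0.4748, 0.1429, 0.2039]
orientation: [-90.0, 0.0, 177.5]
force: [-3.6, -0.5, 6.1]
opening: 0.0005
```

Call:
{"method": "step_arm", "body": {
  "rows": [
    [[-1,0,0,-0.05,0,0,0],[-1,0,0,0,0,0,0]]
  ]
}}

```text
clock: 4.58
tool_pos: [0.4749, 0.143, 0.2034]
orientation: [-90.0, 0.0, 177.5]
force: [-3.0, -0.8, 5.7]
opening: 0.0003
```

Call:
{"method": "step_arm", "body": {
  "rows": [
    [[-1,0,0,-0.04,0,0,0],[-1,0,0,0,0,0,0]]
  ]
}}

```text
clock: 4.82
tool_pos: [0.4748, 0.143, 0.203]
orientation: [-90.0, 0.0, 177.5]
force: [-2.9, -0.1, 6.6]
opening: 0.0006
```

Call:
{"method": "step_arm", "body": {
  "rows": [
    [[-1,0,0,-0.04,0,0,0],[-1,0,0,0,0,0,0]]
  ]
}}

```text
clock: 5.08
tool_pos: [0.4749, 0.143, 0.2027]
orientation: [-90.0, 0.0, 177.5]
force: [-3.5, -0.8, 7.5]
opening: 0.0003
```

Call:
{"method": "step_arm", "body": {
  "rows": [
    [[-1,0,0,-0.03,0,0,0],[-1,0,0,0,0,0,0]]
  ]
}}

```text
clock: 5.32
tool_pos: [0.4749, 0.1429, 0.2027]
orientation: [-90.0, 0.1, 177.5]
force: [-5.2, -0.7, 9.5]
opening: 0.0002
```

Call:
{"method": "step_arm", "body": {
  "rows": [
    [[-1,0,0,-0.05,0,0,0],[-1,0,0,0,0,0,0]]
  ]
}}

```text
clock: 5.58
tool_pos: [0.4749, 0.143, 0.2026]
orientation: [-90.0, 0.1, 177.5]
force: [-6.4, 0.1, 13.2]
opening: 0.0004
```

Solid stop at 0.2026 m with 13 N: cap 1 is home. Moving to cap 2, ending at the same commanded height.

Call:
{"method": "step_arm", "body": {
  "rows": [
    [[-1,0,0,1.5,0,0,0],[-1,-0.14,-3.2,0,0,0,0],[-1,-0.14,-3.2,0,0,0,0],[-1,0,0,0,0,0,0],[-1,0,0,-0.6,0,0,0],[-1,0,0,-0.2,0,0,0],[-1,0,0,-0.1,0,0,0],[-1,0,0,-0.1,0,0,0],[-1,0,0,0,0,0,0]]
  ]
}}

```text
clock: 6.7
tool_pos: [0.4719, 0.0794, 0.2064]
orientation: [-90.0, 0.0, 177.5]
force: [-2.3, 0.5, 4.0]
opening: 0.0008
```

Call:
{"method": "step_arm", "body": {
  "rows": [
    [[-1,0,0,-0.1,0,0,0],[-1,0,0,-0.1,0,0,0],[-1,0,0,-0.1,0,0,0],[-1,0,0,-0.05,0,0,0],[-1,0,0,-0.05,0,0,0],[-1,0,0,-0.03,0,0,0],[-1,0,0,0,0,0,0]]
  ]
}}

```text
clock: 7.58
tool_pos: [0.472, 0.0794, 0.2027]
orientation: [-90.0, 0.0, 177.5]
force: [-5.2, 0.5, 9.8]
opening: 0.0001
```

Call:
{"method": "step_arm", "body": {
  "rows": [
    [[-1,0,0,-0.04,0,0,0],[-1,0,0,-0.03,0,0,0],[-1,0,0,0,0,0,0]]
  ]
}}

```text
clock: 7.95
tool_pos: [0.4721, 0.0794, 0.2025]
orientation: [-90.0, 0.1, 177.5]
force: [-7.5, 2.0, 14.7]
opening: 0.0004
```

Call:
{"method": "step_arm", "body": {
  "rows": [
    [[-1,0,0,1.5,0,0,0],[-1,-0.14,-3.2,0,0,0,0],[-1,-0.14,-3.2,0,0,0,0],[-1,0,-0.05,0,0,0,0],[-1,0,0,-0.6,0,0,0],[-1,0,0,-0.2,0,0,0],[-1,0,0,-0.1,0,0,0],[-1,0,0,-0.1,0,0,0],[-1,0,0,0,0,0,0]]
  ]
}}

```text
clock: 9.07
tool_pos: [0.4693, 0.0149, 0.2064]
orientation: [-90.0, 0.0, 177.6]
force: [-1.6, -0.5, 6.5]
opening: 0.0005
```

Call:
{"method": "step_arm", "body": {
  "rows": [
    [[-1,0,0,-0.1,0,0,0],[-1,0,0,-0.1,0,0,0],[-1,0,0,-0.1,0,0,0],[-1,0,0,-0.05,0,0,0],[-1,0,0,-0.05,0,0,0],[-1,0,0,-0.03,0,0,0],[-1,0,0,0,0,0,0]]
  ]
}}

```text
clock: 9.95
tool_pos: [0.4693, 0.0149, 0.2027]
orientation: [-90.0, 0.0, 177.6]
force: [-3.7, 0.4, 10.1]
opening: 0.0005
```

Call:
{"method": "step_arm", "body": {
  "rows": [
    [[-1,0,0,-0.04,0,0,0],[-1,0,0,-0.03,0,0,0],[-1,0,0,0,0,0,0]]
  ]
}}

```text
clock: 10.32
tool_pos: [0.4694, 0.0149, 0.2025]
orientation: [-90.0, 0.1, 177.6]
force: [-7.1, -0.2, 15.2]
opening: 0.0002
```

Cap 3 is home. Now cap 4.

Call:
{"method": "step_arm", "body": {
  "rows": [
    [[-1,0,0,1.5,0,0,0],[-1,-0.14,-3.2,0,0,0,0],[-1,-0.14,-3.2,0,0,0,0],[-1,0,0,0,0,0,0],[-1,0,0,-0.6,0,0,0],[-1,0,0,-0.2,0,0,0],[-1,0,0,-0.1,0,0,0],[-1,0,0,-0.1,0,0,0],[-1,0,0,0,0,0,0]]
  ]
}}

```text
clock: 11.45
tool_pos: [0.4663, -0.0489, 0.2064]
orientation: [-90.0, 0.0, 177.5]
force: [-3.5, 1.3, 5.4]
opening: 0.0005
```

Call:
{"method": "step_arm", "body": {
  "rows": [
    [[-1,0,0,-0.1,0,0,0],[-1,0,0,-0.1,0,0,0],[-1,0,0,-0.1,0,0,0],[-1,0,0,-0.05,0,0,0],[-1,0,0,-0.05,0,0,0],[-1,0,0,-0.03,0,0,0],[-1,0,0,0,0,0,0]]
  ]
}}

```text
clock: 12.32
tool_pos: [0.4664, -0.049, 0.2027]
orientation: [-90.0, 0.0, 177.6]
force: [-5.7, 2.9, 9.4]
opening: 0.0006
```

Call:
{"method": "step_arm", "body": {
  "rows": [
    [[-1,0,0,-0.04,0,0,0],[-1,0,0,-0.03,0,0,0],[-1,0,0,0,0,0,0]]
  ]
}}

```text
clock: 12.7
tool_pos: [0.4664, -0.049, 0.2026]
orientation: [-90.0, 0.1, 177.6]
force: [-6.8, 3.8, 16.2]
opening: 0.0002
```

All four caps are at the stop. Now the light stroke back: skim just above cap height, with a gentle lowering as each cap is crossed.

Call:
{"method": "step_arm", "body": {
  "rows": [
    [[-1,0,0,0.1,0,0,0],[-1,0.01,0.3,0.02,0,0,0],[-1,0.01,0.3,0.08,0,0,0],[-1,0.12,2.6,0,0,0,0],[-1,0.12,2.6,0,0,0,0],[-1,0.01,0.2,-0.1,0,0,0],[-1,0.01,0.2,-0.02,0,0,0],[-1,0.01,0.2,0,0,0,0],[-1,0,0,0,0,0,0]]
  ]
}}

```text
clock: 13.82
tool_pos: [0.4695, 0.0135, 0.2027]
orientation: [-89.9, 0.0, 177.5]
force: [-1.1, -5.8, 9.0]
opening: 0.0003
```

Cap 3 touched at about 9 N. Continuing a little lighter to caps 2 and 1.

Call:
{"method": "step_arm", "body": {
  "rows": [
    [[-1,0.01,0.3,0.02,0,0,0],[-1,0.01,0.3,0.1,0,0,0],[-1,0.12,2.6,0,0,0,0],[-1,0.12,2.65,0,0,0,0],[-1,0.01,0.2,-0.1,0,0,0],[-1,0.01,0.2,-0.01,0,0,0],[-1,0.01,0.2,0,0,0,0],[-1,0,0,0,0,0,0]]
  ]
}}

```text
clock: 14.82
tool_pos: [0.4722, 0.078, 0.2027]
orientation: [-89.9, 0.0, 177.5]
force: [-1.8, -6.7, 9.8]
opening: 0.0004
```

Call:
{"method": "step_arm", "body": {
  "rows": [
    [[-1,0.01,0.3,0.01,0,0,0],[-1,0.01,0.3,0.1,0,0,0],[-1,0.12,2.6,0,0,0,0],[-1,0.12,2.6,0,0,0,0],[-1,0.01,0.2,-0.1,0,0,0],[-1,0.01,0.2,-0.01,0,0,0],[-1,0.01,0.2,0,0,0,0],[-1,0,0,0,0,0,0]]
  ]
}}

```text
clock: 15.82
tool_pos: [0.475, 0.1419, 0.2027]
orientation: [-89.9, 0.0, 177.5]
force: [-1.8, -7.1, 10.9]
opening: 0.0005
```

All three were touched at 9–11 N. Lifting straight up, then backing off toward the robot's left, away from the shelf.

Call:
{"method": "step_arm", "body": {
  "rows": [
    [[-1,0,0,1,0,0,0],[-1,0,0,4,0,0,0],[-1,0,0,3,0,0,0],[-1,-2.5,4.2,0,0,0,0],[-1,-2.5,4.2,0,0,0,0],[-1,-2.5,4.2,0,0,0,0],[-1,-2.5,4.2,0,0,0,0],[-1,-2.5,4.2,0,0,0,0],[-1,-2.5,4.2,0,0,0,0],[-1,-2.5,4.2,0,0,0,0],[-1,-2.5,4.2,0,0,0,0],[-1,-2.5,4.2,0,0,0,0]]
  ]
}}

```text
clock: 17.32
tool_pos: [0.2484, 0.5227, 0.2819]
orientation: [-90.0, -0.0, 177.5]
force: [1.0, -0.6, -0.2]
opening: 0.0006
```

Call:
{"method": "step_arm", "body": {
  "rows": [
    [[-1,-2.5,4.2,0,0,0,0],[-1,0,0,0,0,0,0],[-1,0,0,0,0,0,0]]
  ]
}}

```text
clock: 17.7
tool_pos: [0.2245, 0.5631, 0.2814]
orientation: [-90.0, -0.0, 177.5]
force: [0.9, -0.9, -0.4]
opening: 0.0002
```

```bash
python3 - <<'E'
from h import *
np.set_printoptions(precision=4,suppress=True)
o=ctrl.get_obs(); print(o["clock"],o["tool_pos"],o["force"])
a=ctrl.snapshot("top"); b=ctrl.snapshot("scene"); cv2.imwrite("pics/top1.png",a); cv2.imwrite("pics/scene1.png",b)
t=sorted(x[:2] for x in blobs(a) if 265<x[1]<282 and 210<x[0]<320); print(np.array(t))
for n,i in(("top",a),("scene",b)):
    d=cv2.absdiff(i,cv2.imread(f"pics/{n}0.png")).max(2)
    print(n,"changed px",[(k,int((d[y:y+h,x:x+w]>40).sum())) for k,x,y,w,h in [("rear",80,158,375,105)]] if n=="top" else "")
r=lambda i:cv2.resize(i[90:200,170:330],(400,275),interpolation=cv2.INTER_CUBIC)
cv2.imwrite("pics/cmp.png",np.hstack([r(cv2.imread("pics/scene0.png")),r(b)]))
E
```

```text
17.7 [0.2245 0.5631 0.2814] [ 0.8621 -0.923  -0.3659]
[[218.5  270.  ]
 [249.   271.76]
 [279.82 273.36]
 [310.35 275.3 ]]
top changed px [('rear', 0)]
scene changed px
```

View pics/cmp.png

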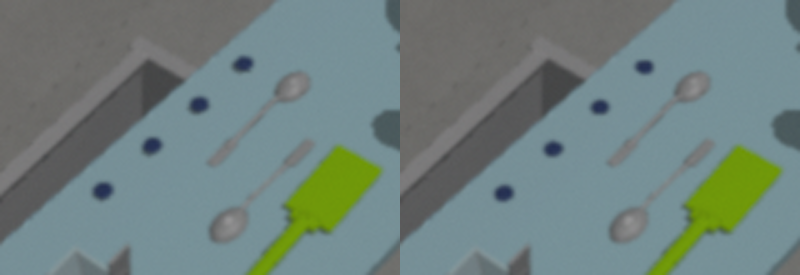

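View pics/top1.png

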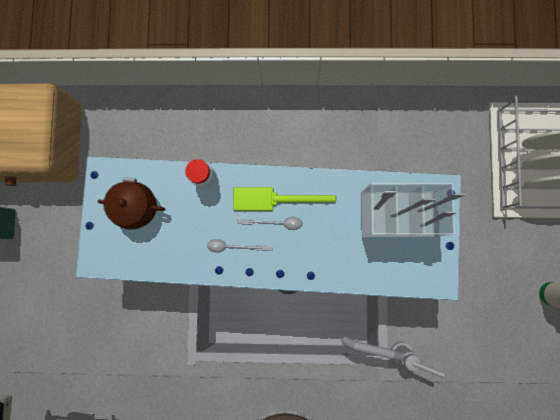

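Before and after: all four caps sit lower (2–3 px in the enlarged scene crop), the spoons and scraper look the same, and the bowl (130,205) and caddy have not moved. The hand is out of view. Handing in.

```bash
python3 -c "
from plant import ctrl
print(ctrl.close_job())"
```

```text
the job is handed in; nothing more can be done
None
```

All four caps were pressed home, stroked back over and handed in at about 18 s of the 58 s allowed. No verdict was reported.

- **Pressing:** the sugar bowl was at the +y end, so I pressed caps 1→4 with the shut fingertips. Each cap slid at about 6–7 N and stopped solid with the fingertips at 0.2025–0.2026 m. That matches the expected 0.2026 m for a cap that is home. The highest upward force I read was 16 N.
- **Stroke back:** I touched caps 3, 2 and 1 at about 9, 10 and 11 N. Between caps I skimmed about 1 mm above the caps, so the stroke was not one unbroken drag. Forces were read only at the end of each move, so brief peaks between readings were not seen.
- **Last checks:** in the scene view all four caps sit lower than before. In the top view no pixel changed noticeably in the part of the shelf holding the bowl, caddy, spoons, scraper and jar. The hand was clear with about 1 N of residual force, which is sensor noise. No check failed or disagreed.

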